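# Dock the dosing flasks and hold the blue one down

## Robot

A 6-joint arm with a two-finger parallel gripper is mounted at the origin on the work surface. World frame = base frame: x ahead of the robot, y to its left, z up, the work surface at z = 0. Lengths are in m, angles in degrees, forces in N, time in s.
With the tool pointing down it reaches from about 0.275 to 0.725 m from the base axis. Payload 15.9 kg.
Tool frame: the origin (TCP) lies on the mounting face of the last link; the fingertips stand 173 mm ahead of it and the grasp point (between the pads) lies 155 mm ahead of it (arm.tip_reach is the z of the fingertips in the tool frame, in m); z points along the fingers, y is the line along which they close (so a half turn about z gives the same grasp; the last joint's range is limited). The gripper opens to 85 mm and grips with 20 to 120 N. Pads are 22 mm wide; open, the fingers measure 114 mm over their backs; the gripper's body (76 mm by 85 mm) begins 54 mm behind the grasp point. The pads swing forward as they close: fully open they stand 13 mm farther back than shut.
Start: joints at [66.005, 12.198, -1.971, 75.831, 0, 90], TCP at [0.203, 0.457, 0.405] pointing down, gripper open.
Joint ranges: [-170.91, 170.91], [-42.67, 98.43], [-65.05, 77.54], [-120.47, 116.71], [-90, 82.35], [-180, 180]. Speed limits (degrees/s): [108.29, 108.29, 136.94, 147.25, 180, 180].

## Interface

Orientations are given as [roll, pitch, yaw] about the fixed x, y, z axes, in that order (R = Rz(yaw) Ry(pitch) Rx(roll)).
In Python, from cell import arm, optics, finish_job, models gives the robot as it stands. The module is installed in compiled form; this text tells all that it offers.
- The arm moves only by the tool play_rows, never from a script. Its argument "motion" is a list of rows, each a list of 2 entries, a list of its own where there are three numbers: the shift along the tool's x, y, z in m, then the turn, a rotation vector about the tool's x, y, z in rad. In form: [[[tx, ty, tz], [rx, ry, rz]], ...]. A call has 1 to 10 rows; each row shifts and turns the commanded pose from where the row before left it, along the tool's axes as they then stand; what a row does not reach is not made up. A row lasts 1/12 s, in which the tool goes at most 41.7 mm and 7.16 degrees, less where a joint would pass 70% of its speed; a pose out of reach is approached as far as the arm can. A call with a gripper value outside its range is refused whole. "fingers" is the closure, from 0 (fully open) to 1 (shut), set as the call begins (left out, the last holds). The fingers move at their own pace and stop on an object; the grip force is fixed at half the most. Time passes only in rows, so rows that do not move let the fingers close. It gives the time, the measured TCP pose, the force, the opening and the grip force at its end, in the units of the state.
- arm.state(): the state, without advancing time (a new reading comes with each control period).
- optics.get_image(name): name is "scene" or "top"; returns the picture (384x512x3 uint8, red, green, blue); there is no depth.
- optics.camera_model(name): a dict with "fx", "fy", "cx", "cy" (pixels), "cam_to_world" (4x4, takes a point from camera to world coordinates). Camera axes: x right, y down, z forward; pixel columns grow to the right and rows downward; lengths in m; the calibration is good to about 2 mm. A picture is of the moment at which its call begins. camera_model takes no time and is no camera call.
- finish_job(): hands the job in; it is judged then, once.
Trained networks look in the newest picture that a camera, given by its name, has taken for a name from the list of things; names that differ only in an ending like _2 or _b are one class to them, and where a whole thing is asked for, a point or a joint stands for the part that bears it (a point fixed in the world has none). Each returns a list of dicts, best first, with "confidence" (0 to 1); they miss things now and then, are a little off and sometimes report something else, mostly with a low value. They report only what shows in the picture. A call takes as long as a camera call. They do not tell look-alikes from the thing itself.
- models.trace(camera, thing): "pixels" (384x512 bool, what is visible of it) and "location" ([column, row] in pixels, amid what is visible of it).
The state is a dict: "time": time; "joint_positions": joint angles; "qvel": joint speeds; "tau": joint torques, N m; "eef_pos": TCP position; "tcp_rot": TCP orientation; "force": force on the tool from outside, world axes, zero at the start; "torque": the same for the moment, N m; "gripper_width": finger opening in m; "grip_force": force on a finger pad.
Only numpy, scipy, OpenCV 4.12 (cv2) and the standard library are available. Lean on these libraries where they do the work, as an engineer would, in place of code of your own. Each camera call takes 0.05 s, during which the arm holds its last target. There are 200 camera calls.

## Task

Put each dosing flask into the sprung ring cradle of its own colour: first set the orange flask upright in the orange ring and let go of it, then seat the blue flask upright in the blue ring, press it down against the spring as far as the ring goes, and finish while still holding it pressed down. Leave the bottle, the beaker and the specimen puck where they are.

Things in the scene. Friction and masses are not known exactly. Their poses are not given: they have to be found in the camera images.
- flask_orange: Loose white round flask, 122 tall, about 0.2 kg, stopper and collar orange. Origin: centre of its underside, z up its axis; symmetric about it. Flat foot 40 diameter; ball-shaped bulb 72 diameter centred 36.5 above the underside; collar 40 diameter, 68 to 78 high; neck and stopper 30 diameter, 78 to 122 high (top 14 coloured): grip here, from above. Starts upright on the bench.
- flask_orange_bulb (a point): Centre of the orange flask's bulb, on its axis, 36.5 above its underside.
- cradle_orange: Orange spring cradle, fixed to the bench: round steel base 110 diameter carrying an aluminium cup 90 diameter (top 28 high), two guide posts 49 from the centre along its y (tops 76 high) and the orange plastic ring on a coil spring. Origin at the centre of its underside.
- ring_orange_seat (a point): Centre of the orange ring at its upper face, 62 above the bench when up; moves down with the ring. Ring: outside diameter 86, hole diameter 54, 10 thick. A seated flask's bulb rests on the hole's upper edge and centres itself: its underside is then 13 below this point, its bulb centre 24 above, its top 171 above the bench.
- ring_orange (a joint): How far the orange ring is pressed down, in m: 0 = up, 0.020 = down at its stop. The spring starts with about 6 N, takes about 14 N at the stop (400 N/m), so a flask's own weight does not move it; it springs back up when let go.
- flask_blue: Loose white round flask, 122 tall, about 0.2 kg, stopper and collar blue. Origin: centre of its underside, z up its axis; symmetric about it. Flat foot 40 diameter; ball-shaped bulb 72 diameter centred 36.5 above the underside; collar 40 diameter, 68 to 78 high; neck and stopper 30 diameter, 78 to 122 high (top 14 coloured): grip here, from above. Starts upright on the bench.
- flask_blue_bulb (a point): Centre of the blue flask's bulb, on its axis, 36.5 above its underside.
- cradle_blue: Blue spring cradle, fixed to the bench: round steel base 110 diameter carrying an aluminium cup 90 diameter (top 28 high), two guide posts 49 from the centre along its y (tops 76 high) and the blue plastic ring on a coil spring. Origin at the centre of its underside.
- ring_blue_seat (a point): Centre of the blue ring at its upper face, 62 above the bench when up; moves down with the ring. Ring: outside diameter 86, hole diameter 54, 10 thick. A seated flask's bulb rests on the hole's upper edge and centres itself: its underside is then 13 below this point, its bulb centre 24 above, its top 171 above the bench.
- ring_blue (a joint): How far the blue ring is pressed down, in m: 0 = up, 0.020 = down at its stop. The spring starts with about 6 N, takes about 14 N at the stop (400 N/m), so a flask's own weight does not move it; it springs back up when let go.
- suspension_bottle: Bystander: white bottle with paper label and black cap, 54 diameter, 115 tall. Origin at the centre of its underside.
- beaker: Bystander: empty grey plastic beaker, 68 diameter, 85 tall. Origin at the centre of its underside.
- mount: Bystander: black resin specimen puck with a brass sample in its face, 40 diameter, 22 tall. Origin at the centre of its underside.
Things that resemble listed ones, but are neither listed nor needed, are in the scene too. Leave any green, red or yellow look-alike of the flask_orange alone.

How it is judged:
By the outcome, as a careful person would: the job done as asked, in the order asked, and still so for the second after the job is handed in, while the arm keeps its last pose, push and grip.
It also fails if it takes over 61 s, if anything falls off the work surface, if the arm or the gripper's body presses on something with over 40 N, if the wrist force passes 120 N, or if a joint passes its speed limit or range.

## Working session

There is one attempt and no reset: what is moved stays moved. The work goes in short steps, Python scripts to look and compute and a tool call to move; the robot and the scene stay as the last step left them, time stands still between calls to the robot, and variables do not carry over. Pictures are saved under pics/ and viewed, at most 10 in all, crops included, and the job is handed in when it is done.

Besides the shell and the picture viewer there is one more tool, called by a JSON object that holds its "name" and its "arguments". play_rows: Moves the arm, as the interface text tells. Its arguments: {"type":"object","properties":{"motion":{"type":"array","items":{"type":"array"}},"fingers":{"type":"number"}},"required":["motion"]}

```bash
mkdir -p pics
python3 - <<'E'
from cell import arm, optics, models
import cv2,numpy as np
s=arm.state();print(s['time'],s['eef_pos'],s['tcp_rot'],s['gripper_width'])
for c in('scene','top'):
    cv2.imwrite(f'pics/{c}0.png',optics.get_image(c)[:,:,::-1])
    m=optics.camera_model(c);print(c,m['fx'],m['cx'],m['cy'],np.round(m['cam_to_world'],3).tolist())
    for t in('flask_orange','flask_blue','cradle_orange','cradle_blue'):
        print(t,[(round(d['confidence'],2),np.round(d['location']).tolist(),int(d['pixels'].sum())) for d in models.trace(c,t)])
E
```

```text
0.0 [0.20326517 0.45665804 0.40421147] [-1.79936347e+02  1.16986864e-03  1.56006545e+02] 0.08545128016284406
scene 384.7819487666985 254.2997329095279 195.17488883571343 [[0.765, 0.461, -0.449, 0.946], [0.644, -0.544, 0.538, -0.444], [0.004, -0.701, -0.713, 0.668], [0.0, 0.0, 0.0, 1.0]]
flask_orange [(0.97, [199.0, 170.0], 872), (0.74, [209.0, 263.0], 1242), (0.68, [198.0, 217.0], 1058), (0.29, [141.0, 298.0], 1533)]
flask_blue [(0.59, [141.0, 299.0], 1652)]
cradle_orange [(0.67, [315.0, 146.0], 1263), (0.6, [197.0, 214.0], 1077)]
cradle_blue [(0.76, [270.0, 194.0], 1817), (0.29, [142.0, 298.0], 1564)]
top 414.87102063559723 256.29195639883864 195.82396920016052 [[0.024, -0.993, 0.116, 0.474], [-1.0, -0.024, 0.004, 0.027], [-0.001, -0.116, -0.993, 1.052], [0.0, 0.0, 0.0, 1.0]]
flask_orange [(0.91, [268.0, 273.0], 711), (0.85, [312.0, 233.0], 665), (0.83, [322.0, 280.0], 682), (0.57, [336.0, 193.0], 650)]
flask_blue [(0.57, [392.0, 208.0], 678)]
cradle_orange [(0.72, [152.0, 213.0], 1548)]
cradle_blue [(0.75, [243.0, 209.0], 1480)]
```

View pics/scene0.png

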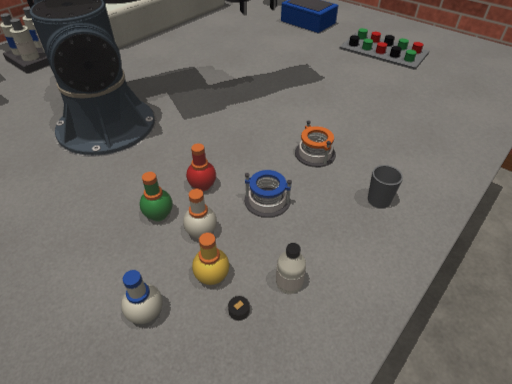

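View pics/top0.png

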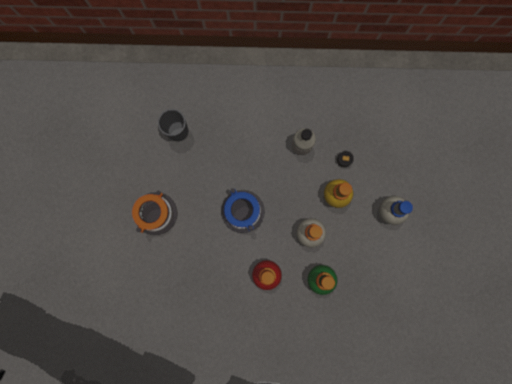

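The scene view shows the white orange-stoppered flask at about (198,217) and the blue flask at (141,298). In the top view they are at (312,233) and (394,210). The green, red and yellow look-alikes stand around the orange flask. The orange ring is at (151,212) and the blue ring at (242,210) in the top view.

```bash
cat > h.py <<'E'
from cell import arm, optics, models
import cv2,numpy as np
from scipy.optimize import least_squares
def proj(c,P):
    m=optics.camera_model(c);T=np.linalg.inv(m['cam_to_world']);q=P@T[:3,:3].T+T[:3,3]
    return np.c_[m['fx']*q[:,0]/q[:,2]+m['cx'],m['fy']*q[:,1]/q[:,2]+m['cy']]
def hullc(p):
    M=cv2.moments(cv2.convexHull(p.astype(np.float32)));return np.array([M['m10'],M['m01']])/M['m00']
a=np.linspace(0,2*np.pi,60)
def cyl(x,y,z0,z1,r): return np.vstack([np.c_[x+r*np.cos(a),y+r*np.sin(a),0*a+z] for z in(z0,z1)])
def mask(im,col):
    h=cv2.cvtColor(im,cv2.COLOR_RGB2HSV);lo,hi=((6,150,90),(16,255,255)) if col=='orange' else ((105,150,60),(125,255,255))
    return cv2.inRange(h,lo,hi)
def meas(im,col,seeds,z0,z1,r):
    "seeds: cam->(col,row) of blob; returns xy, residual px"
    obs={}
    for c,s in seeds.items():
        n,l,st,ce=cv2.connectedComponentsWithStats(mask(im[c],col))
        k=1+np.argmin([np.hypot(*(ce[i]-s))+(50 if st[i,4]<25 else 0) for i in range(1,n)])
        v,u=np.nonzero(l==k);obs[c]=hullc(np.c_[u,v]);print(c,st[k].tolist(),end=' ')
    f=lambda p:np.concatenate([hullc(proj(c,cyl(*p,z0,z1,r)))-o for c,o in obs.items()])
    q=least_squares(f,[.5,0]);print(np.round(q.x,4),np.round(q.fun,1));return q.x
E
python3 - <<'E'
from h import *
im={c:optics.get_image(c) for c in('scene','top')}
for n,col,s,t,z in(('fo','orange',(196,196),(315,232),(.108,.122,.015)),('fb','blue',(132,279),(405,208),(.108,.122,.015)),
 ('yel','orange',(208,241),(343,190),(.108,.122,.015)),('red','orange',(198,150),(267,277),(.108,.122,.015)),('grn','orange',(150,180),(327,283),(.108,.122,.015)),
 ('co','orange',(317,137),(151,212),(.052,.062,.043)),('cb','blue',(268,183),(242,210),(.052,.062,.043))):
    print(n,end=' ');meas(im,col,{'scene':s,'top':t},*z)
E
```

```text
fo scene [189, 188, 14, 14, 161] top [306, 224, 16, 16, 167] [ 0.5051 -0.1006] [ 0.4 -0.7  0.7 -0. ]
fb scene [123, 270, 18, 18, 215] top [400, 202, 12, 12, 113] [ 0.5657 -0.3072] [-0.1  0.  -0.2 -0.1]
yel scene [199, 233, 16, 17, 221] top [334, 183, 18, 17, 183] [ 0.6026 -0.1673] [-0.1 -2.   1.3 -1.1]
red scene [192, 144, 12, 12, 120] top [259, 267, 17, 19, 226] [0.404  0.0018] [0.3 0.1 0.2 0.3]
grn scene [142, 172, 14, 12, 135] top [317, 273, 18, 16, 159] [ 0.3951 -0.1287] [ 1.3 -0.2  1.2  0.8]
co scene [301, 126, 33, 24, 389] top [132, 193, 36, 39, 607] [0.5471 0.2864] [-0.3  0.1 -0.2 -0.3]
cb scene [247, 170, 42, 26, 451] top [225, 192, 34, 35, 513] [0.5575 0.0668] [-0.2  0.3 -0.3 -0. ]
```

{"name": "play_rows", "arguments": {"motion": [[[-0.0251, -0.0194, 0], [0, 0, 0]], [[-0.0251, -0.0194, 0], [0, 0, 0]], [[-0.0251, -0.0194, 0], [0, 0, 0]], [[-0.0251, -0.0194, 0], [0, 0, 0]], [[-0.0251, -0.0194, 0], [0, 0, 0]], [[-0.0251, -0.0194, 0], [0, 0, 0]], [[-0.0251, -0.0194, 0], [0, 0, 0]], [[-0.0251, -0.0194, 0], [0, 0, 0]], [[-0.0251, -0.0194, 0], [0, 0, 0]], [[-0.0251, -0.0194, 0], [0, 0, 0]]], "fingers": 0}}

```text
time: 1.43
eef_pos: [0.3541, 0.176, 0.4049]
tcp_rot: [180.0, 0.0, 156.0]
force: [0.7, -0.4, -1.4]
gripper_width: 0.0855
grip_force: 0.0
```

{"name": "play_rows", "arguments": {"motion": [[[-0.0251, -0.0194, 0], [0, 0, 0]], [[-0.0251, -0.0194, 0], [0, 0, 0]], [[-0.0251, -0.0194, 0], [0, 0, 0]], [[-0.0251, -0.0194, 0], [0, 0, 0]], [[-0.0251, -0.0194, 0], [0, 0, 0]], [[-0.0251, -0.0194, 0], [0, 0, 0]], [[-0.0251, -0.0194, 0], [0, 0, 0]], [[-0.0251, -0.0194, 0], [0, 0, 0]], [[-0.0251, -0.0194, 0], [0, 0, 0]], [[-0.0251, -0.0194, 0], [0, 0, 0]]]}}

```text
time: 2.27
eef_pos: [0.5046, -0.1035, 0.4047]
tcp_rot: [180.0, 0.0, 156.0]
force: [0.9, 0.2, 0.4]
gripper_width: 0.0853
grip_force: 0.0
```

{"name": "play_rows", "arguments": {"motion": [[[0, 0, 0], [0, 0, 0]], [[0, 0, 0], [0, 0, 0]]]}}

```text
time: 2.43
eef_pos: [0.5045, -0.103, 0.4042]
tcp_rot: [-180.0, -0.0, 155.9]
force: [-0.5, 0.7, -0.9]
gripper_width: 0.0852
grip_force: 0.0
```

{"name": "play_rows", "arguments": {"motion": [[[0.001, 0.002, 0.024], [0, 0, 0]], [[0, 0, 0.024], [0, 0, 0]], [[0, 0, 0.024], [0, 0, 0]], [[0, 0, 0.024], [0, 0, 0]], [[0, 0, 0.024], [0, 0, 0]], [[0, 0, 0.012], [0, 0, 0]], [[0, 0, 0.012], [0, 0, 0]], [[0, 0, 0], [0, 0, 0]]]}}

```text
time: 3.1
eef_pos: [0.5029, -0.0985, 0.2588]
tcp_rot: [-180.0, -0.2, 156.1]
force: [-0.1, -0.7, -0.6]
gripper_width: 0.0851
grip_force: 0.0
```

Run:
```python
from h import *
c=[optics.get_image(c)[y:y+150,x:x+200,::-1] for c,y,x in(('scene',120,100),('top',150,220))]
cv2.imwrite('pics/g1.png',cv2.resize(np.hstack(c),None,fx=2,fy=2))
```

```text
(no output)
```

View pics/g1.png

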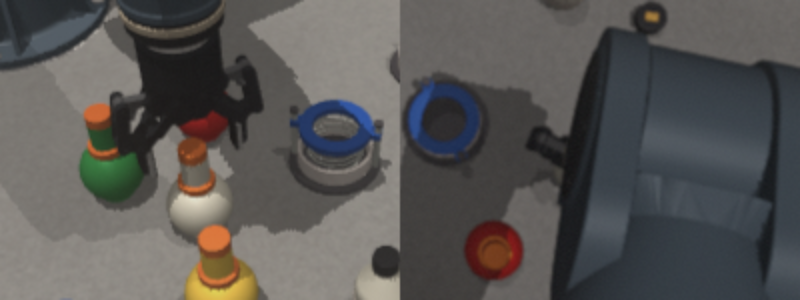

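The fingers straddle the orange flask's neck: tips are at about (140,170) and (238,145) in the crop, with the stopper at (193,152) between them. I'll close the gripper.

{"name": "play_rows", "arguments": {"motion": [[[0, 0, 0], [0, 0, 0]], [[0, 0, 0], [0, 0, 0]], [[0, 0, 0], [0, 0, 0]], [[0, 0, 0], [0, 0, 0]], [[0, 0, 0], [0, 0, 0]], [[0, 0, 0], [0, 0, 0]], [[0, 0, 0], [0, 0, 0]], [[0, 0, 0], [0, 0, 0]]], "fingers": 1}}

```text
time: 3.87
eef_pos: [0.5042, -0.0999, 0.2612]
tcp_rot: [-180.0, 0.1, 156.0]
force: [-1.8, -2.5, 5.3]
gripper_width: 0.0289
grip_force: 58.8
```

{"name": "play_rows", "arguments": {"motion": [[[0, 0, -0.01], [0, 0, 0]], [[0, 0, -0.02], [0, 0, 0]], [[0, 0, -0.025], [0, 0, 0]], [[0, 0, -0.025], [0, 0, 0]], [[0, 0, -0.025], [0, 0, 0]], [[0, 0, -0.025], [0, 0, 0]], [[0, 0, -0.015], [0, 0, 0]], [[0, 0, -0.005], [0, 0, 0]], [[0, 0, 0], [0, 0, 0]]]}}

```text
time: 4.62
eef_pos: [0.5042, -0.0996, 0.4119]
tcp_rot: [180.0, 0.1, 156.0]
force: [0.2, 0.3, -2.3]
gripper_width: 0.0285
grip_force: 59.4
```

{"name": "play_rows", "arguments": {"motion": [[[0.0084, 0.0264, 0], [0, 0, 0]], [[0.0084, 0.0264, 0], [0, 0, 0]], [[0.0084, 0.0264, 0], [0, 0, 0]], [[0.0084, 0.0264, 0], [0, 0, 0]], [[0.0084, 0.0264, 0], [0, 0, 0]], [[0.0084, 0.0264, 0], [0, 0, 0]], [[0.0084, 0.0264, 0], [0, 0, 0]], [[0.0084, 0.0264, 0], [0, 0, 0]], [[0.0084, 0.0264, 0], [0, 0, 0]], [[0.0084, 0.0264, 0], [0, 0, 0]]]}}

```text
time: 5.45
eef_pos: [0.5343, 0.1771, 0.4092]
tcp_rot: [-179.9, -0.1, 156.0]
force: [-0.1, -0.1, -2.4]
gripper_width: 0.0287
grip_force: 59.7
```

{"name": "play_rows", "arguments": {"motion": [[[0.0084, 0.0264, 0], [0, 0, 0]], [[0.0084, 0.0264, 0], [0, 0, 0]], [[0.0084, 0.0264, 0], [0, 0, 0]], [[0.0084, 0.0264, 0], [0, 0, 0]], [[0, 0, 0], [0, 0, 0]], [[0, 0, 0], [0, 0, 0]]]}}

```text
time: 5.95
eef_pos: [0.5467, 0.2871, 0.4087]
tcp_rot: [-179.9, -0.1, 156.1]
force: [0.2, 0.6, -2.5]
gripper_width: 0.0288
grip_force: 59.8
```

Run:
```python
from h import *
s=arm.state();print(s['eef_pos'])
im=optics.get_image('scene');cv2.imwrite('pics/g2.png',cv2.resize(im[20:220,200:460,::-1],None,fx=3,fy=3))
# predicted: collar 68..78 in hand, ring
z=s['eef_pos'][2]-.260
for p in(cyl(*s['eef_pos'][:2],z+.068,z+.078,.02),cyl(.5471,.2864,.052,.062,.043)):
    q=proj('scene',p);print(np.round(hullc(p=q),1),np.round(q.min(0)),np.round(q.max(0)))
n,l,st,ce=cv2.connectedComponentsWithStats(mask(im,'orange'))
for i in range(1,n):
    if st[i,4]>25:print(st[i],hullc(np.argwhere(l==i)[:,::-1]))
```

```text
[0.54666899 0.2870885  0.40874179]
[325.1  79.1] [316.  73.] [334.  85.]
[316.7 137.1] [300. 126.] [333. 149.]
[326  58  10  11  66] [330.52604167  62.3828125 ]
[318  77  17   9  65] [326.10934744  81.15520282]
[301 126  33  24 382] [317.12048878 137.11963626]
[192 144  12  12 121] [197.342723   149.26134585]
[191 159  17  11  88] [199.51633987 164.21437908]
[142 172  14  12 140] [148.69333333 177.59733333]
[144 187  18  13  84] [152.75632184 193.25632184]
[199 233  16  17 219] [206.76036484 240.74875622]
[199 248  21  16 136] [209.03813281 255.58185404]
```

View pics/g2.png

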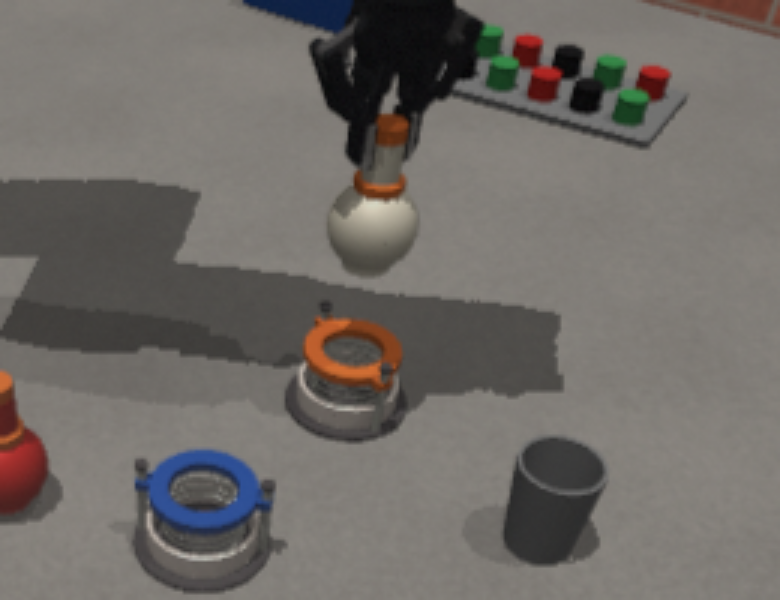

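Held upright over the orange ring (ring at about (350,350) in the crop, flask at (375,225)). The predicted and measured positions agree to about 1–2 px. I'll lower it.

{"name": "play_rows", "arguments": {"motion": [[[0, 0, 0.02], [0, 0, 0]], [[0, 0, 0.02], [0, 0, 0]], [[0, 0, 0.02], [0, 0, 0]], [[0, 0, 0.016], [0, 0, 0]], [[0, 0, 0.01], [0, 0, 0]], [[0, 0, 0.005], [0, 0, 0]], [[0, 0, 0.003], [0, 0, 0]], [[0, 0, 0], [0, 0, 0]], [[0, 0, 0], [0, 0, 0]]]}}

```text
time: 6.75
eef_pos: [0.5472, 0.2858, 0.3175]
tcp_rot: [180.0, 0.0, 156.0]
force: [0.4, 0.8, -1.4]
gripper_width: 0.0285
grip_force: 60.1
```

{"name": "play_rows", "arguments": {"motion": [[[0, 0, 0.002], [0, 0, 0]], [[0, 0, 0.002], [0, 0, 0]], [[0, 0, 0], [0, 0, 0]], [[0, 0, 0], [0, 0, 0]]]}}

```text
time: 7.08
eef_pos: [0.5471, 0.2861, 0.3132]
tcp_rot: [179.9, 0.0, 156.0]
force: [0.9, 1.4, 3.2]
gripper_width: 0.0287
grip_force: 60.4
```

Run:
```python
from h import *
im=optics.get_image('scene');cv2.imwrite('pics/g3.png',cv2.resize(im[60:180,260:400,::-1],None,fx=5,fy=5))
for z in(.049,.053):
  for p in(cyl(.5471,.2864,z+.108,z+.122,.015),cyl(.5471,.2864,z+.068,z+.078,.02),cyl(.5471,.2864,.052,.062,.043)):
    q=proj('scene',p);print(np.round(hullc(p=q),1),np.round(q.min(0)),np.round(q.max(0)))
n,l,st,ce=cv2.connectedComponentsWithStats(mask(im,'orange'))
for i in range(1,4):print(st[i],hullc(np.argwhere(l==i)[:,::-1]))
print(arm.state()['force'],arm.state()['eef_pos'])
```

```text
[321.9 101.1] [315.  95.] [329. 107.]
[319.7 115.9] [311. 110.] [328. 122.]
[316.7 137.1] [300. 126.] [333. 149.]
[322.1  99.7] [316.  94.] [329. 106.]
[319.9 114.5] [312. 108.] [328. 121.]
[316.7 137.1] [300. 126.] [333. 149.]
[321  96   9  10  70] [324.75880759 100.47425474]
[314 113  15   9  53] [321.13178295 116.72868217]
[301 130  30  21 195] [314.00054113 141.02705628]
[0.19600838 1.46098037 3.56327397] [0.5470616  0.28604482 0.31324526]
```

View pics/g3.png

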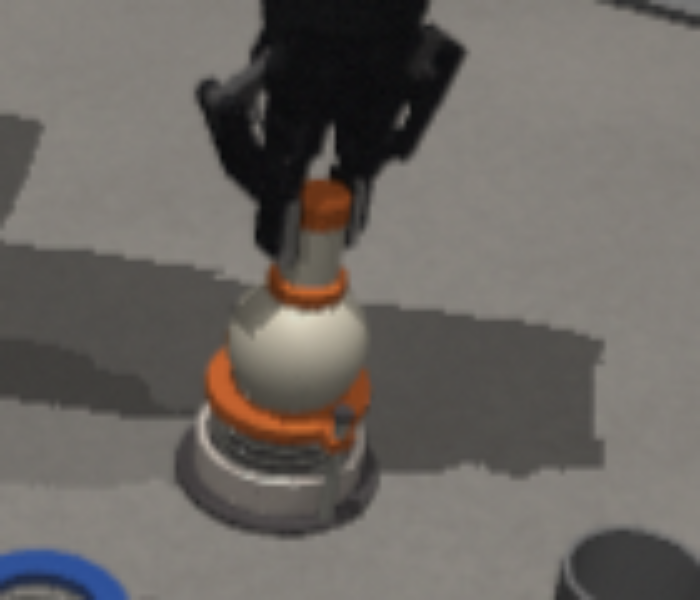

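The flask is sitting in the ring (bulb at about (300,360) in the crop, ring around it), and its rows match the seated height. I'll release it and retreat.

{"name": "play_rows", "arguments": {"motion": [[[0, 0, 0], [0, 0, 0]], [[0, 0, 0], [0, 0, 0]], [[0, 0, 0], [0, 0, 0]], [[0, 0, 0], [0, 0, 0]], [[0, 0, 0], [0, 0, 0]], [[0, 0, 0], [0, 0, 0]], [[0, 0, -0.02], [0, 0, 0]], [[0, 0, -0.03], [0, 0, 0]], [[0, 0, -0.03], [0, 0, 0]], [[0, 0, -0.03], [0, 0, 0]]], "fingers": 0}}

```text
time: 7.97
eef_pos: [0.5466, 0.2857, 0.424]
tcp_rot: [-180.0, -0.0, 156.0]
force: [1.2, 1.3, -0.6]
gripper_width: 0.0856
grip_force: 0.0
```

Run:
```python
from h import *
im=optics.get_image('scene');cv2.imwrite('pics/g4.png',cv2.resize(im[60:180,260:400,::-1],None,fx=4,fy=4))
n,l,st,ce=cv2.connectedComponentsWithStats(mask(im,'orange'))
for i in range(1,4):print(st[i],hullc(np.argwhere(l==i)[:,::-1]))
print(arm.state()['eef_pos'])
```

```text
[446   5   1   1   1] [nan nan]
[409   8   1   1   1] [nan nan]
[315  95  11   7  64] [320.36760125  97.75077882]
[0.54686402 0.28585343 0.43012678]h.py:8: RuntimeWarning: invalid value encountered in divide
  M=cv2.moments(cv2.convexHull(p.astype(np.float32)));return np.array([M['m10'],M['m01']])/M['m00']
```

View pics/g4.png

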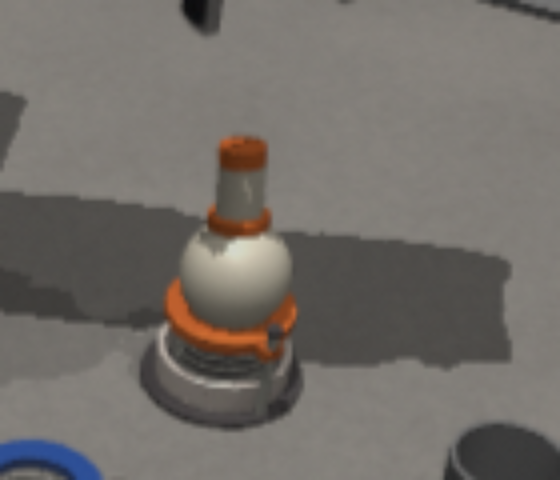

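The orange flask is seated upright in its ring and free: stopper at (243,153) in the crop, ring at (232,320). Next is the blue flask.

{"name": "play_rows", "arguments": {"motion": [[[-0.0129, -0.0267, 0], [0, 0, 0]], [[-0.0129, -0.0267, 0], [0, 0, 0]], [[-0.0129, -0.0267, 0], [0, 0, 0]], [[-0.0129, -0.0267, 0], [0, 0, 0]], [[-0.0129, -0.0267, 0], [0, 0, 0]], [[-0.0129, -0.0267, 0], [0, 0, 0]], [[-0.0129, -0.0267, 0], [0, 0, 0]], [[-0.0129, -0.0267, 0], [0, 0, 0]], [[-0.0129, -0.0267, 0], [0, 0, 0]], [[-0.0129, -0.0267, 0], [0, 0, 0]]]}}

```text
time: 8.85
eef_pos: [0.556, -0.012, 0.4228]
tcp_rot: [180.0, 0.0, 156.0]
force: [-0.7, 0.4, 0.3]
gripper_width: 0.085
grip_force: 0.0
```

{"name": "play_rows", "arguments": {"motion": [[[-0.0129, -0.0267, 0], [0, 0, 0]], [[-0.0129, -0.0267, 0], [0, 0, 0]], [[-0.0129, -0.0267, 0], [0, 0, 0]], [[-0.0129, -0.0267, 0], [0, 0, 0]], [[-0.0129, -0.0267, 0], [0, 0, 0]], [[-0.0129, -0.0267, 0], [0, 0, 0]], [[-0.0129, -0.0267, 0], [0, 0, 0]], [[-0.0129, -0.0267, 0], [0, 0, 0]], [[-0.0129, -0.0267, 0], [0, 0, 0]], [[-0.0129, -0.0267, 0], [0, 0, 0]]]}}

```text
time: 9.68
eef_pos: [0.5652, -0.3084, 0.4227]
tcp_rot: [-180.0, 0.0, 156.0]
force: [0.6, 0.1, -0.8]
gripper_width: 0.0854
grip_force: 0.0
```

{"name": "play_rows", "arguments": {"motion": [[[0, 0, 0], [0, 0, 0]], [[0, 0, 0], [0, 0, 0]], [[0, 0, 0], [0, 0, 0]]]}}

```text
time: 9.93
eef_pos: [0.5655, -0.3067, 0.4225]
tcp_rot: [180.0, -0.0, 156.0]
force: [0.7, -0.1, 0.1]
gripper_width: 0.0854
grip_force: 0.0
```

On target; descend 0.162 and close.

{"name": "play_rows", "arguments": {"motion": [[[0, 0, 0.024], [0, 0, 0]], [[0, 0, 0.026], [0, 0, 0]], [[0, 0, 0.026], [0, 0, 0]], [[0, 0, 0.026], [0, 0, 0]], [[0, 0, 0.026], [0, 0, 0]], [[0, 0, 0.02], [0, 0, 0]], [[0, 0, 0.014], [0, 0, 0]], [[0, 0, 0], [0, 0, 0]], [[0, 0, 0], [0, 0, 0]]]}}

```text
time: 10.68
eef_pos: [0.5655, -0.3059, 0.2609]
tcp_rot: [180.0, -0.0, 156.1]
force: [-0.1, 0.0, 1.7]
gripper_width: 0.0856
grip_force: 0.0
```

{"name": "play_rows", "arguments": {"motion": [[[0, 0, 0], [0, 0, 0]], [[0, 0, 0], [0, 0, 0]], [[0, 0, 0], [0, 0, 0]], [[0, 0, 0], [0, 0, 0]], [[0, 0, 0], [0, 0, 0]], [[0, 0, 0], [0, 0, 0]], [[0, 0, 0], [0, 0, 0]], [[0, 0, 0], [0, 0, 0]]], "fingers": 1}}

```text
time: 11.35
eef_pos: [0.5657, -0.307, 0.2615]
tcp_rot: [180.0, 0.1, 156.0]
force: [-0.2, 1.4, 6.1]
gripper_width: 0.0286
grip_force: 58.9
```

{"name": "play_rows", "arguments": {"motion": [[[0, 0, -0.01], [0, 0, 0]], [[0, 0, -0.02], [0, 0, 0]], [[0, 0, -0.025], [0, 0, 0]], [[0, 0, -0.025], [0, 0, 0]], [[0, 0, -0.025], [0, 0, 0]], [[0, 0, -0.025], [0, 0, 0]], [[0, 0, -0.02], [0, 0, 0]], [[0, 0, -0.01], [0, 0, 0]], [[0, 0, 0], [0, 0, 0]]]}}

```text
time: 12.1
eef_pos: [0.5655, -0.307, 0.4239]
tcp_rot: [-180.0, 0.2, 156.0]
force: [0.2, -0.8, -2.0]
gripper_width: 0.0286
grip_force: 59.3
```

{"name": "play_rows", "arguments": {"motion": [[[0.0114, 0.0242, 0], [0, 0, 0]], [[0.0114, 0.0242, 0], [0, 0, 0]], [[0.0114, 0.0242, 0], [0, 0, 0]], [[0.0114, 0.0242, 0], [0, 0, 0]], [[0.0114, 0.0242, 0], [0, 0, 0]], [[0.0114, 0.0242, 0], [0, 0, 0]], [[0.0114, 0.0242, 0], [0, 0, 0]], [[0.0114, 0.0242, 0], [0, 0, 0]], [[0.0114, 0.0242, 0], [0, 0, 0]], [[0.0114, 0.0242, 0], [0, 0, 0]]]}}

```text
time: 12.93
eef_pos: [0.5592, -0.0382, 0.42]
tcp_rot: [-180.0, -0.1, 156.0]
force: [-0.4, 0.0, -1.2]
gripper_width: 0.0286
grip_force: 59.4
```

{"name": "play_rows", "arguments": {"motion": [[[0.0114, 0.0242, 0], [0, 0, 0]], [[0.0114, 0.0242, 0], [0, 0, 0]], [[0.0114, 0.0242, 0], [0, 0, 0]], [[0.0114, 0.0242, 0], [0, 0, 0]], [[0, 0, 0], [0, 0, 0]], [[0, 0, 0], [0, 0, 0]], [[0, 0, 0], [0, 0, 0]]]}}

```text
time: 13.52
eef_pos: [0.5573, 0.0673, 0.4202]
tcp_rot: [-180.0, -0.0, 156.0]
force: [-0.1, -0.4, -1.4]
gripper_width: 0.0284
grip_force: 59.6
```

Run:
```python
from h import *
s=arm.state();print(s['eef_pos'])
im=optics.get_image('scene');cv2.imwrite('pics/g5.png',cv2.resize(im[60:240,180:360,::-1],None,fx=3,fy=3))
z=s['eef_pos'][2]-.262
for p in(cyl(*s['eef_pos'][:2],z+.108,z+.122,.015),cyl(*s['eef_pos'][:2],z+.068,z+.078,.02),cyl(.5575,.0668,.052,.062,.043)):
    q=proj('scene',p);print(np.round(hullc(p=q),1),np.round(q.min(0)),np.round(q.max(0)))
n,l,st,ce=cv2.connectedComponentsWithStats(mask(im,'blue'))
for i in range(1,n):
    if st[i,4]>25:print(st[i],hullc(np.argwhere(l==i)[:,::-1]))
```

```text
[0.55727227 0.06734328 0.42023463]
[270.5 100.2] [263.  93.] [279. 108.]
[269.8 118.9] [260. 111.] [280. 127.]
[267.3 183.1] [249. 169.] [286. 198.]
[297   4  41  28 737] [317.3101681   16.87412874]
[ 7 38  8 10 48] [10.67932489 42.34177215]
[267  94  12  13 125] [272.30678466  99.89823009]
[261 116  19  10  80] [270.62406015 120.34586466]
[247 170  43  26 453] [267.6682243  182.95304851]
```

View pics/g5.png

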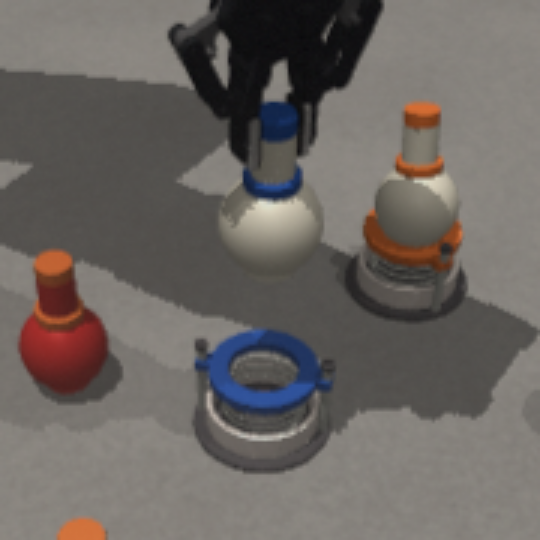

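The blue flask is held upright over the blue ring (flask at (270,225) in the crop, ring at (264,370)) and aligned to within 1 px. I'll lower it, then press.

{"name": "play_rows", "arguments": {"motion": [[[0, 0, 0.02], [0, 0, 0]], [[0, 0, 0.024], [0, 0, 0]], [[0, 0, 0.024], [0, 0, 0]], [[0, 0, 0.02], [0, 0, 0]], [[0, 0, 0.012], [0, 0, 0]], [[0, 0, 0.005], [0, 0, 0]], [[0, 0, 0.003], [0, 0, 0]], [[0, 0, 0], [0, 0, 0]], [[0, 0, 0], [0, 0, 0]]]}}

```text
time: 14.32
eef_pos: [0.5577, 0.0672, 0.3135]
tcp_rot: [180.0, 0.1, 156.0]
force: [-0.7, -0.6, -1.1]
gripper_width: 0.0289
grip_force: 59.7
```

{"name": "play_rows", "arguments": {"motion": [[[0, 0, 0.003], [0, 0, 0]], [[0, 0, 0.003], [0, 0, 0]], [[0, 0, 0.003], [0, 0, 0]], [[0, 0, 0.003], [0, 0, 0]], [[0, 0, 0], [0, 0, 0]], [[0, 0, 0], [0, 0, 0]]]}}

```text
time: 14.82
eef_pos: [0.5576, 0.0674, 0.3012]
tcp_rot: [-180.0, 0.1, 156.0]
force: [-1.3, -3.0, 8.6]
gripper_width: 0.0286
grip_force: 60.6
```

{"name": "play_rows", "arguments": {"motion": [[[0, 0, 0.003], [0, 0, 0]], [[0, 0, 0.003], [0, 0, 0]], [[0, 0, 0.002], [0, 0, 0]], [[0, 0, 0], [0, 0, 0]], [[0, 0, 0], [0, 0, 0]], [[0, 0, 0], [0, 0, 0]]]}}

```text
time: 15.32
eef_pos: [0.5577, 0.0674, 0.2935]
tcp_rot: [180.0, 0.1, 156.0]
force: [-3.0, -2.9, 10.1]
gripper_width: 0.0291
grip_force: 61.0
```

{"name": "play_rows", "arguments": {"motion": [[[0, 0, 0.001], [0, 0, 0]], [[0, 0, 0.001], [0, 0, 0]], [[0, 0, 0], [0, 0, 0]], [[0, 0, 0], [0, 0, 0]], [[0, 0, 0], [0, 0, 0]]]}}

```text
time: 15.73
eef_pos: [0.5577, 0.0674, 0.2916]
tcp_rot: [180.0, 0.1, 156.0]
force: [-2.4, -3.2, 10.7]
gripper_width: 0.0288
grip_force: 61.0
```

{"name": "play_rows", "arguments": {"motion": [[[0, 0, 0.001], [0, 0, 0]], [[0, 0, 0.001], [0, 0, 0]], [[0, 0, 0], [0, 0, 0]], [[0, 0, 0], [0, 0, 0]], [[0, 0, 0], [0, 0, 0]]]}}

```text
time: 16.15
eef_pos: [0.5579, 0.0673, 0.2907]
tcp_rot: [180.0, 0.2, 156.0]
force: [-5.8, -5.6, 24.7]
gripper_width: 0.0285
grip_force: 62.9
```

{"name": "play_rows", "arguments": {"motion": [[[0, 0, 0.001], [0, 0, 0]], [[0, 0, 0], [0, 0, 0]], [[0, 0, 0], [0, 0, 0]], [[0, 0, 0], [0, 0, 0]]]}}

```text
time: 16.48
eef_pos: [0.5579, 0.0672, 0.2905]
tcp_rot: [179.9, 0.2, 156.0]
force: [-9.0, -6.5, 36.5]
gripper_width: 0.028
grip_force: 63.7
```

The ring is at its stop: the force rose sharply while z stayed still. I'll back off slightly to ease the load, then check.

{"name": "play_rows", "arguments": {"motion": [[[0, 0, -0.0006], [0, 0, 0]], [[0, 0, 0], [0, 0, 0]], [[0, 0, 0], [0, 0, 0]], [[0, 0, 0], [0, 0, 0]], [[0, 0, 0], [0, 0, 0]], [[0, 0, 0], [0, 0, 0]]]}}

```text
time: 16.98
eef_pos: [0.5579, 0.0672, 0.2906]
tcp_rot: [180.0, 0.2, 156.0]
force: [-8.2, -6.0, 30.4]
gripper_width: 0.0287
grip_force: 62.7
```

Run:
```python
from h import *
im=optics.get_image('scene');cv2.imwrite('pics/g6.png',cv2.resize(im[60:340,100:420,::-1],None,fx=2,fy=2))
```

```text
(no output)
```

View pics/g6.png

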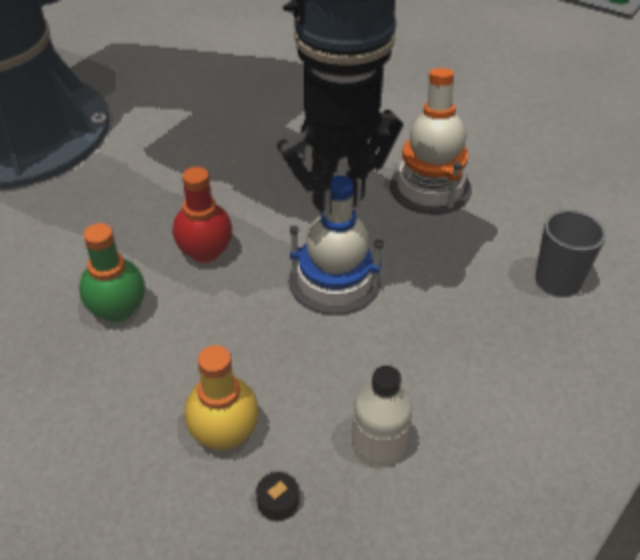

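The blue ring is pressed down onto its cup at (337,265), with the flask upright and gripped. The orange flask is still seated at (437,130), and everything else is undisturbed.

```bash
python3 -c "
from cell import finish_job
print(finish_job())"
```

```text
the job is handed in; nothing more can be done
None
```

The orange flask stands released in the orange ring; the blue flask is still held, pressed to the stop in the blue ring, and the job was handed in at about 17 s with nothing else moved.

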